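# Sweep the walnuts off the board into the scale pan

### The arm

A 6-joint arm with a two-finger parallel gripper is mounted at the origin on the work surface. World frame = base frame: x ahead of the robot, y to its left, z up, the work surface at z = 0. Lengths are in m, angles in degrees, forces in N, time in s.
With the tool pointing down it reaches from about 0.4 to 0.825 m from the base axis. Payload 7 kg.
Tool frame: the origin (TCP) lies between the finger pads; the fingertips stand 22 mm ahead of it and the grasp point (between the pads) lies 3 mm ahead of it; z points along the fingers, y is the direction in which the jaws open and shut (so a half turn about z gives the same grasp; the last joint's range is limited). The gripper opens to 88 mm and grips with 3 to 60 N. Pads are 19 mm wide; open, the fingers measure 130 mm over their backs; the gripper's body (78 mm by 193 mm) begins 47 mm behind the grasp point.
Start: joints at [85.778, 20.546, 0.682, 0, -70.136, -16.507], TCP at [0.239, 0.631, 0.249] pointing down, gripper open.
Joint ranges: [-176.03, 176.03], [-82.01, 121.73], [-58.28, 71.71], [-173.87, 95.51], [-174.79, -0.11], [-173.66, 173.66]. Speed limits (degrees/s): [136.94, 136.94, 172.46, 180, 180, 180].

### API

Orientations are given as [roll, pitch, yaw] about the fixed x, y, z axes, in that order (R = Rz(yaw) Ry(pitch) Rx(roll)).
In Python, from plant import telemetry, cams, r gives the robot as it stands.
- The arm moves only by the tool carry_out, never from a script. Its argument "commands" is one flat list of numbers, 5 for each row, row after row: the shift along the world's x, y, z as a fraction of full scale, then the turn about the world's z as a fraction of full scale, then the gripper's target within -1 to 1 (shut at 1, half-way at 0, fully open at -1). In form: [x, y, z, turn, claw, x, y, z, turn, claw, ...]. A call has 1 to 8 rows; each row shifts and turns the commanded pose from where the row before left it; what a row does not reach is not made up. Full scale, the value 1, is 0.04 m for a shift and 4 degrees for a turn. A row lasts 1/10 s, in which the tool goes at most 50 mm and 8.59 degrees, less where a joint would pass 70% of its speed; a pose out of reach is approached as far as the arm can. A call with a number of a shift or a turn outside -1 to 1 is refused whole. A call with a gripper value outside its range is refused whole. The fingers move at their own pace and stop on an object; "grip_force" is the grip in N (left out, the last holds). Time passes only in rows, so rows that do not move let the fingers close. It gives the time, the measured TCP pose, the force and the opening at its end, in the units of the state.
- telemetry.get_state(): the state, without advancing time (a new reading comes with each control period).
- cams.capture(name): name is "scene" or "top"; returns a dict with "frame" (420x560x3 uint8, red, green, blue), "camera_matrix" (3x3 intrinsics, pixels), "camera_from_world" (4x4, takes a point from world to camera coordinates). Camera axes: x right, y down, z forward; pixel columns grow to the right and rows downward; lengths in m; the calibration is good to about 2 mm. A picture is of the moment at which its call begins. There is no depth.
- r.close_job(): hands the job in, once; it reports no verdict.
The state is a dict: "time_s": time; "joints": joint angles; "qd": joint speeds; "joint_torque": joint torques, N m; "tcp_pos": TCP position; "eef_rot": TCP orientation; "contact_force": force on the tool from outside, world axes, zero at the start; "moment": the same for the moment, N m; "gripper_width": finger opening in m.
Only numpy, scipy, OpenCV 4.12 (cv2) and the standard library are available. Lean on these libraries where they do the work, as an engineer would, in place of code of your own. Each camera call takes 0.05 s, during which the arm holds its last target. There are 200 camera calls.

### The job

Sweep the four walnuts across the chopping board and over its edge into the steel scale pan beside it, pushing them along the wood with your fingers and never picking one up. All four must end lying in the pan, with the pan still flat on its scale; leave the scraper, the two jars and the canister where they are.

Things in the scene. Friction and masses are not known exactly. Their poses are not given: they have to be found in the camera images.
- board: pale wooden chopping block 300 mm (its x) x 340 mm (its y), flat top 60 mm above the counter, fixed, no rim. Origin on the counter under its centre. The pan stands against one of its two short edges (y = +170 or -170 mm in the board's frame: see where the pan is).
- pan: oblong open steel scale pan, 212 (its x) x 160 (its y) x 32 mm high, walls 2 mm, loose, 0.28 kg. Origin under its centre, 20 mm above the counter; the rim is 8 mm below the board's top. Axes parallel to the board's; one long rim lies 6 mm off the board's short edge and spans x -110 to +102 mm in the board's frame: a walnut pushed straight along the board's y drops in.
- scale: slim white digital kitchen scale, 250 x 150 x 20 mm, loose, 0.6 kg, on the counter under the pan. Origin under its centre; axes as the board's.
- walnut1: one of four like walnuts in the shell on the board: 36 mm across, 41 mm over its two blunt points, 30 mm high, about 13 g, lying on an 18 mm wide cheek, so it slides or tumbles when pushed and soon stops. Origin at its centre, 15 mm above the board. At the start centres are 45 mm or more apart across the board (its x) or 80 mm along it (y), and 80 mm or more from its short edges.
- walnut2: one of four like walnuts in the shell on the board: 36 mm across, 41 mm over its two blunt points, 30 mm high, about 13 g, lying on an 18 mm wide cheek, so it slides or tumbles when pushed and soon stops. Origin at its centre, 15 mm above the board. At the start centres are 45 mm or more apart across the board (its x) or 80 mm along it (y), and 80 mm or more from its short edges.
- walnut3: one of four like walnuts in the shell on the board: 36 mm across, 41 mm over its two blunt points, 30 mm high, about 13 g, lying on an 18 mm wide cheek, so it slides or tumbles when pushed and soon stops. Origin at its centre, 15 mm above the board. At the start centres are 45 mm or more apart across the board (its x) or 80 mm along it (y), and 80 mm or more from its short edges.
- walnut4: one of four like walnuts in the shell on the board: 36 mm across, 41 mm over its two blunt points, 30 mm high, about 13 g, lying on an 18 mm wide cheek, so it slides or tumbles when pushed and soon stops. Origin at its centre, 15 mm above the board. At the start centres are 45 mm or more apart across the board (its x) or 80 mm along it (y), and 80 mm or more from its short edges.
- scraper: blue silicone scraper, 250 mm long with a 52 x 85 mm blade and a 14 mm round handle, lying along the board's y at its far long edge (x about +115 mm in the board's frame). Origin on the board top under the handle near the blade. Leave it alone.
- jar_left: empty open mason jar of clear glass, 86 mm wide, 130 mm high, on the counter beyond the board's far long edge. Origin under its centre. Leave it alone.
- jar_right: empty open mason jar of clear glass, 86 mm wide, 130 mm high, on the counter beyond the board's far long edge. Origin under its centre. Leave it alone.
- canister: round clear glass canister with a cork top, 96 mm wide, 156 mm high, on the counter beside the short edge of the board opposite to the pan, its wall 38 mm from that edge. Origin under its centre. Leave it alone.
There are look-alikes about, which are no part of the job. Leave any blue or orange look-alike of the walnut1 alone.

How it is judged:
By the outcome, as a careful person would: the job done as asked, in the order asked, and still so for the second after the job is handed in, with the robot touching nothing.
It also fails if it takes over 67 s, if anything falls off the work surface, if the arm or the gripper's body presses on something with over 40 N, if the wrist force passes 120 N, or if a joint passes its speed limit or range.

## Working session

There is one attempt and no reset: what is moved stays moved. The work goes in short steps, Python scripts to look and compute and a tool call to move; the robot and the scene stay as the last step left them, time stands still between calls to the robot, and variables do not carry over. Pictures are saved under pics/ and viewed, about 8 in all and at most 12, crops included, and the job is handed in when it is done.

Besides the shell and the picture viewer there is one more tool, called after "Emit:" in YAML: its name, and indented under it one key for each argument. carry_out: Moves the arm, as the interface text tells. Shift numbers are shares of 0.04 m and turn numbers shares of 4 degrees, none past 1 either way. Its arguments: {"type":"object","properties":{"commands":{"type":"array"},"grip_force":{"type":"number"}},"required":["commands"]}

```bash
mkdir -p pics; ls; python3 - <<'E'
from plant import telemetry,cams
import cv2,numpy as np
for n in("top","scene"):
    d=cams.capture(n); cv2.imwrite(f"pics/{n}0.png",cv2.cvtColor(d["frame"],cv2.COLOR_RGB2BGR))
    print(n,d["camera_matrix"].round(1).tolist(),d["camera_from_world"].round(4).tolist())
s=telemetry.get_state();print(s)
E
```

```text
pics
top [[466.7, 0.0, 269.7], [0.0, 466.7, 218.5], [0.0, 0.0, 1.0]] [[-0.0093, -0.9995, -0.0287, 0.0462], [-0.9811, 0.0147, -0.1931, 0.5801], [0.1934, 0.0264, -0.9808, 0.8945], [0.0, 0.0, 0.0, 1.0]]
scene [[419.9, 0.0, 280.2], [0.0, 419.9, 206.2], [0.0, 0.0, 1.0]] [[-0.6152, 0.7882, -0.0164, 0.3079], [0.6274, 0.4768, -0.6157, -0.3078], [-0.4775, -0.389, -0.7878, 1.2629], [0.0, 0.0, 0.0, 1.0]]
{'time_s': 0.1, 'joints': array([ 8.57783280e+01,  2.05863085e+01,  6.38820258e-01, -1.70458671e-02,
       -7.01332896e+01, -1.65055191e+01]), 'qd': array([ 0.10566778, -0.09990494,  0.15859587, -0.00095679, -0.12507742,
       -0.04376651]), 'joint_torque': array([-2.21846560e-03, -5.84167349e+01,  2.93753010e+01,  7.01553270e+00,
        1.01927086e-02, -5.61882530e-05]), 'tcp_pos': array([0.23879458, 0.63093152, 0.24772851]), 'eef_rot': array([ 1.79917998e+02, -7.58690615e-03, -2.07329898e+01]), 'contact_force': array([-0.36792944,  0.38959061,  0.15069769]), 'moment': array([ 0.05520166, -0.04075252,  0.00494011]), 'gripper_width': 0.08750231087928205}
```

View pics/top0.png

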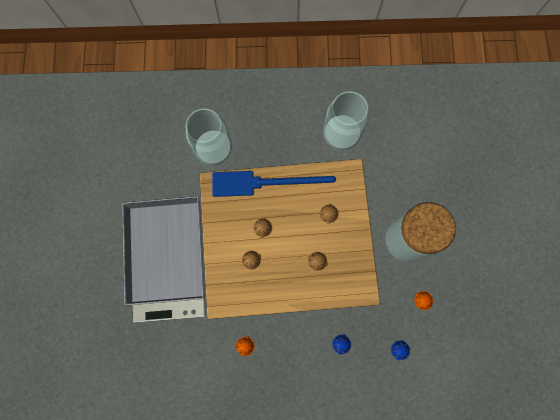

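View pics/scene0.png

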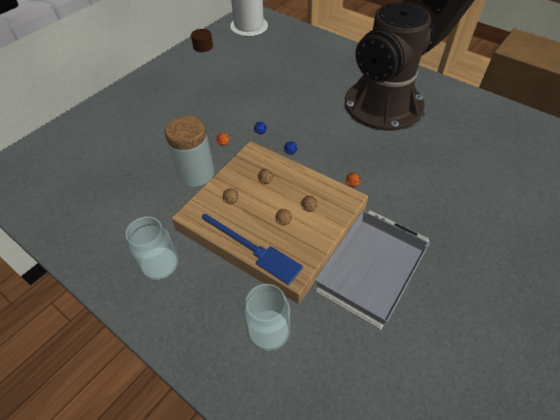

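The top view shows the four brown walnuts at (263,228), (329,214), (251,260) and (318,261), all on the board. The orange and blue balls at (245,346), (424,300), (341,344) and (400,350) lie on the counter and are look-alikes. The pan is at the left, towards world +y. The scraper is at (213–335,182) and the canister at (428,228). Next I'll measure positions.

```bash
cat > h.py <<'E'
from plant import telemetry,cams,r
import cv2,numpy as np
def ray(d,px,z):
    K,T=d["camera_matrix"],d["camera_from_world"]; R,t=T[:3,:3],T[:3,3]
    c=-R.T@t; v=R.T@np.linalg.inv(K)@np.array([px[0],px[1],1.]); return c+v*(z-c[2])/v[2]
def nuts(d,box):
    """brown dark blobs inside a pixel box (x0,y0,x1,y1)"""
    hsv=cv2.cvtColor(d["frame"],cv2.COLOR_RGB2HSV); x0,y0,x1,y1=box
    m=cv2.inRange(hsv,(3,60,20),(22,255,135)); k=np.zeros_like(m); k[y0:y1,x0:x1]=m[y0:y1,x0:x1]
    k=cv2.morphologyEx(k,cv2.MORPH_OPEN,np.ones((3,3)))
    n,l,s,c=cv2.connectedComponentsWithStats(k)
    return [(c[i].round(1),s[i,4]) for i in range(1,n) if s[i,4]>60]
def save(d,name,box=None,f=1):
    im=cv2.cvtColor(d["frame"],cv2.COLOR_RGB2BGR)
    if box: im=im[box[1]:box[3],box[0]:box[2]]
    cv2.imwrite("pics/"+name,cv2.resize(im,None,fx=f,fy=f,interpolation=cv2.INTER_CUBIC))
E
python3 - <<'E'
from h import *
d=cams.capture("top"); s=cams.capture("scene")
save(d,"crop1.png",(110,80,470,360),2)
hsv=cv2.cvtColor(d["frame"],cv2.COLOR_RGB2HSV)
m=cv2.inRange(hsv,(8,60,120),(25,200,255)); m[:130]=0; m[:,388:]=0
m=cv2.morphologyEx(m,cv2.MORPH_CLOSE,np.ones((15,15)))
c=max(cv2.findContours(m,0,2)[0],key=cv2.contourArea)
h=cv2.convexHull(c); q=cv2.approxPolyDP(h,8,True)[:,0]
print("quad",q.tolist())
P=[ray(d,p,.06)[:2] for p in q]; print(np.round(P,4).tolist())
for n,c0,box in(("top",d,(205,195,360,290)),("scene",s,(190,150,350,240))):
    for c,a in nuts(c0,box): print(n,c,a,ray(c0,c,.075).round(4))
for nm,p,z in(("jarL",(212,147),0.01),("jarR",(341,132),.01),("canTop",(428,228),.156)): print(nm,ray(d,p,z).round(3))
E
```

```text
quad [[361, 159], [379, 303], [208, 318], [200, 173]]
[[0.703, -0.1516], [0.409, -0.1727], [0.3833, 0.1617], [0.6789, 0.1832]]
top [331.6 212.2] 153 [ 0.5881 -0.0853  0.075 ]
top [264.8 226.5] 185 [0.5611 0.0485 0.075 ]
top [253.7 258.7] 177 [0.497  0.0708 0.075 ]
top [319.8 259.9] 179 [ 0.493  -0.0589  0.075 ]
scene [263.  175.9] 165 [ 0.4929 -0.0559  0.075 ]
scene [227.9 196.5] 156 [ 0.5897 -0.0796  0.075 ]
scene [306.7 203.4] 166 [0.4978 0.0744 0.075 ]
scene [281.3 217.1] 178 [0.5622 0.0526 0.075 ]
scene [195.6 235.6] 101 [ 0.7105 -0.0618  0.075 ]
jarL [0.753 0.167 0.01 ]
jarR [ 0.783 -0.119  0.01 ]
canTop [ 0.54  -0.248  0.156]
```

View pics/crop1.png

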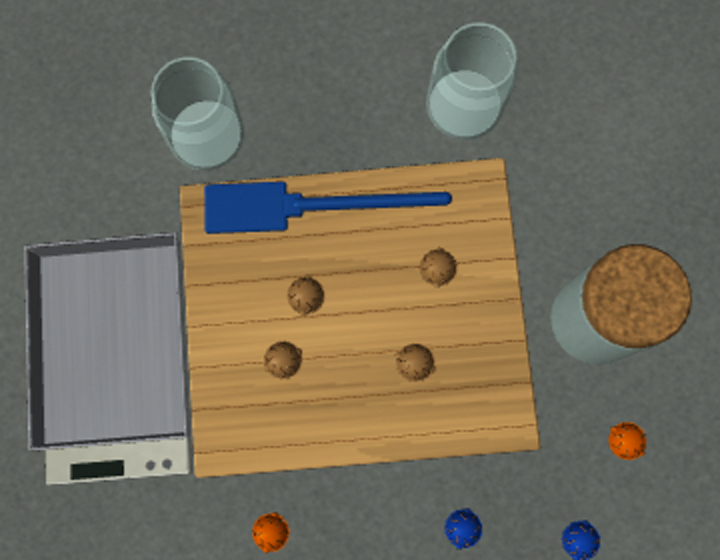

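Estimates, averaging both views:
- **Board:** centre is about (0.5435, 0.005), yawed +4.1°. Its +y, towards the pan, points along world (-0.0715, 0.997).
- **Walnuts in the board frame (mm):** c (-44, 74), a (19, 47), d (-57, -56), b (36, -89).

I'll push each nut with a cradle of two fingers about 20 mm apart and the jaw axis along the board's x. The order is c, a, d, b. First I approach and turn by -65.2°.

Emit:
carry_out:
  commands: [0.38, -0.89, 0, -0.96, 0.55, 0.38, -0.89, 0, -0.96, 0.55, 0.38, -0.89, 0, -0.96, 0.55, 0.38, -0.89, 0, -0.96, 0.55, 0.38, -0.89, 0, -0.96, 0.55, 0.38, -0.89, 0, -0.96, 0.55, 0.38, -0.89, 0, -0.96, 0.55, 0.38, -0.89, 0, -0.96, 0.55]
  grip_force: 20

```text
time_s: 1.0
tcp_pos: [0.3608, 0.3449, 0.2486]
eef_rot: [-180.0, 0.0, -51.6]
contact_force: [0.9, 0.0, -1.0]
gripper_width: 0.0291
```

Emit:
carry_out:
  commands: [0.38, -0.89, 0, -0.96, 0.55, 0.38, -0.89, 0, -0.96, 0.55, 0.38, -0.89, 0, -0.96, 0.55, 0.38, -0.89, 0, -0.96, 0.55, 0.38, -0.89, 0, -0.96, 0.55, 0.38, -0.89, 0, -0.96, 0.55, 0.38, -0.89, 0, -0.96, 0.55, 0.38, -0.89, 0, -0.96, 0.55]

```text
time_s: 1.8
tcp_pos: [0.4824, 0.0601, 0.2488]
eef_rot: [-180.0, 0.0, -82.3]
contact_force: [1.0, 0.0, 0.5]
gripper_width: 0.0193
```

Emit:
carry_out:
  commands: [0.38, -0.89, 0, -0.96, 0.55, 0, 0, -0.7, 0, 0.55, 0, 0, -0.7, 0, 0.55, 0, 0, 0, 0, 0.55]

```text
time_s: 2.2
tcp_pos: [0.4951, 0.0249, 0.1893]
eef_rot: [179.6, -0.1, -86.1]
contact_force: [-0.2, -0.0, -0.1]
gripper_width: 0.02
```

Emit:
carry_out:
  commands: [0.03, 0, -0.8, 0, 0.55, 0, 0, -0.8, 0, 0.55, 0, 0, -0.8, 0, 0.55, 0, 0, 0, 0, 0.55, 0, 0, 0, 0, 0.55]

```text
time_s: 2.7
tcp_pos: [0.4992, 0.0264, 0.0978]
eef_rot: [-180.0, -0.0, -85.9]
contact_force: [0.5, 0.9, 1.4]
gripper_width: 0.0195
```

```bash
python3 - <<'E'
from h import *
print(telemetry.get_state()["tcp_pos"])
s=cams.capture("scene"); save(s,"s1.png",(170,100,440,320),2.5)
E
```

```text
[0.49921178 0.02642919 0.097811  ]
```

View pics/s1.png

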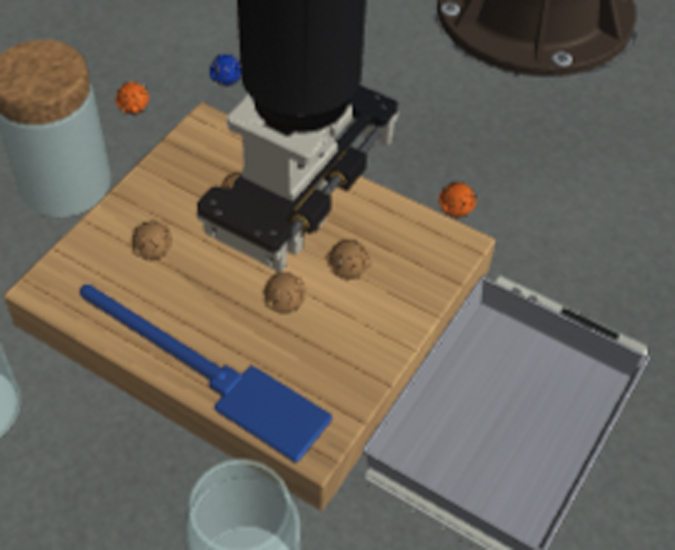

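The gripper is set down behind walnut c, with the other nuts untouched. I lower it 6 mm and push.

Emit:
carry_out:
  commands: [0, 0, -0.15, 0, 0.55, -0.02, 0.3, 0, 0, 0.55, -0.02, 0.3, 0, 0, 0.55, -0.03, 0.37, 0, 0, 0.55, -0.03, 0.37, 0, 0, 0.55, -0.03, 0.37, 0, 0, 0.55, -0.03, 0.37, 0, 0, 0.55, -0.03, 0.37, 0, 0, 0.55]

```text
time_s: 3.55
tcp_pos: [0.4907, 0.1256, 0.0905]
eef_rot: [180.0, -0.0, -86.0]
contact_force: [-0.2, 0.1, -0.4]
gripper_width: 0.0194
```

Emit:
carry_out:
  commands: [-0.03, 0.37, 0, 0, 0.55, -0.03, 0.37, 0, 0, 0.55, -0.03, 0.37, 0, 0, 0.55, 0, 0, 0, 0, 0.55, 0, 0, 0, 0, 0.55]

```text
time_s: 4.05
tcp_pos: [0.4871, 0.1689, 0.0904]
eef_rot: [180.0, -0.0, -86.0]
contact_force: [-0.2, 0.1, 0.1]
gripper_width: 0.0197
```

```bash
python3 - <<'E'
from h import *
print(telemetry.get_state()["tcp_pos"])
s=cams.capture("scene"); save(s,"s2.png",(170,100,440,320),2.5)
E
```

```text
[0.48712469 0.16892153 0.09041993]
```

View pics/s2.png

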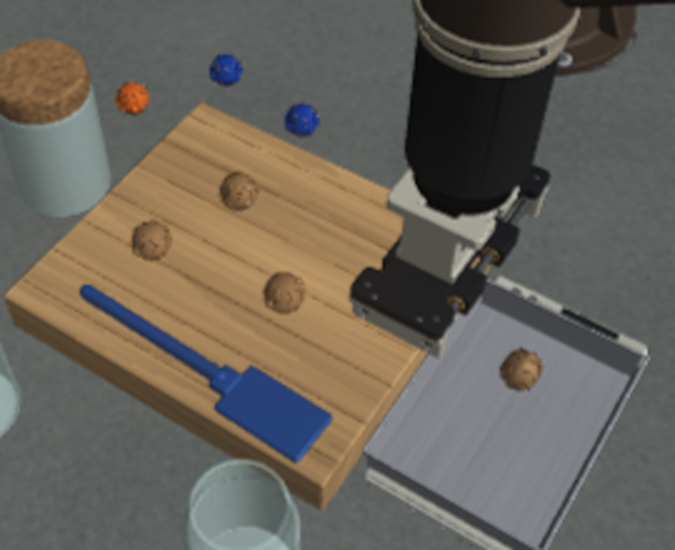

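Walnut c lies in the pan at crop pixel (521,369), and the pan is unmoved. Next is walnut a.

Emit:
carry_out:
  commands: [0, 0, 1, 0, 0.55, 0.37, -0.8, 0.25, 0, 0.55, 0.37, -0.8, 0, 0, 0.55, 0.38, -0.8, 0, 0, 0.55, 0.38, -0.8, 0, 0, 0.55, 0.38, -0.8, 0, 0, 0.55, 0, 0, -0.25, 0, 0.55, 0, 0, 0, 0, 0.55]

```text
time_s: 4.9
tcp_pos: [0.5615, 0.0069, 0.1291]
eef_rot: [179.8, -0.0, -86.2]
contact_force: [-0.4, -0.3, -0.3]
gripper_width: 0.0199
```

Emit:
carry_out:
  commands: [0, 0, -0.6, 0, 0.55, 0, 0, -0.4, 0, 0.55, -0.02, 0.2, 0, 0, 0.55, -0.02, 0.3, 0, 0, 0.55, -0.02, 0.3, 0, 0, 0.55, -0.03, 0.37, 0, 0, 0.55, -0.03, 0.37, 0, 0, 0.55, -0.03, 0.37, 0, 0, 0.55]

```text
time_s: 5.7
tcp_pos: [0.5566, 0.0866, 0.0911]
eef_rot: [-180.0, 0.0, -86.0]
contact_force: [-0.2, -0.7, -0.3]
gripper_width: 0.0196
```

Emit:
carry_out:
  commands: [-0.03, 0.37, 0, 0, 0.55, -0.03, 0.37, 0, 0, 0.55, -0.03, 0.37, 0, 0, 0.55, -0.03, 0.37, 0, 0, 0.55, -0.03, 0.37, 0, 0, 0.55, -0.03, 0.37, 0, 0, 0.55, 0, 0, 0, 0, 0.55, 0, 0, 0, 0, 0.55]

```text
time_s: 6.5
tcp_pos: [0.5491, 0.1741, 0.0904]
eef_rot: [180.0, -0.0, -86.0]
contact_force: [0.5, -0.9, 0.1]
gripper_width: 0.0198
```

```bash
python3 - <<'E'
from h import *
print(telemetry.get_state()["tcp_pos"])
s=cams.capture("scene"); save(s,"s3.png",(170,100,440,320),2.5)
E
```

```text
[0.54914074 0.17413977 0.09040161]
```

View pics/s3.png

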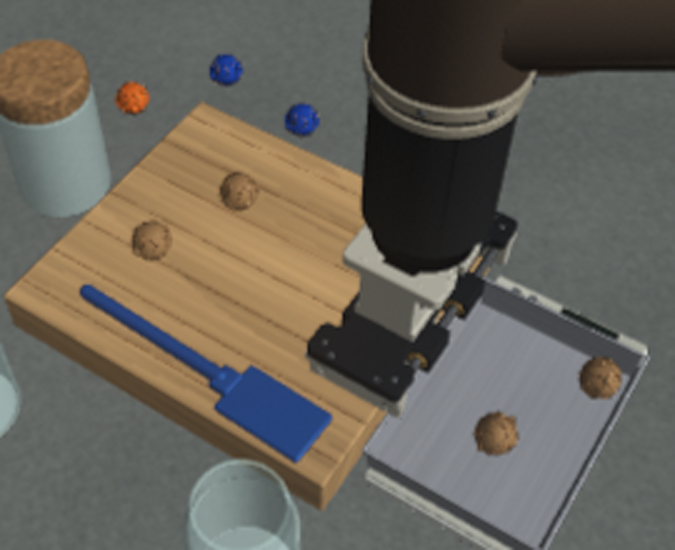

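Walnut a is in too: two nuts in the pan at crop pixels (496,433) and (600,378). Next is walnut d.

Emit:
carry_out:
  commands: [0, 0, 1, 0, 0.55, -0.19, -0.96, 0.25, 0, 0.55, -0.19, -0.97, 0, 0, 0.55, -0.2, -0.97, 0, 0, 0.55, -0.2, -0.97, 0, 0, 0.55, -0.2, -0.97, 0, 0, 0.55, -0.2, -0.97, 0, 0, 0.55, -0.2, -0.97, 0, 0, 0.55]

```text
time_s: 7.35
tcp_pos: [0.4933, -0.0995, 0.1408]
eef_rot: [-180.0, 0.0, -86.0]
contact_force: [0.0, 0.3, -0.1]
gripper_width: 0.0197
```

Emit:
carry_out:
  commands: [0, 0, -0.25, 0, 0.55, 0, 0, -0.6, 0, 0.55, 0, 0, -0.4, 0, 0.55, 0, 0, 0, 0, 0.55]

```text
time_s: 7.75
tcp_pos: [0.4924, -0.098, 0.0886]
eef_rot: [179.8, -0.0, -86.1]
contact_force: [-0.3, -0.3, 0.4]
gripper_width: 0.0198
```

Emit:
carry_out:
  commands: [-0.02, 0.2, 0, 0, 0.55, -0.02, 0.3, 0, 0, 0.55, -0.02, 0.3, 0, 0, 0.55, -0.03, 0.37, 0, 0, 0.55, -0.03, 0.37, 0, 0, 0.55, -0.03, 0.37, 0, 0, 0.55, -0.03, 0.37, 0, 0, 0.55, -0.03, 0.37, 0, 0, 0.55]

```text
time_s: 8.55
tcp_pos: [0.4859, 0.0103, 0.0914]
eef_rot: [-179.9, 0.0, -85.9]
contact_force: [1.0, -0.2, -0.2]
gripper_width: 0.0196
```

Emit:
carry_out:
  commands: [-0.03, 0.37, 0, 0, 0.55, -0.03, 0.37, 0, 0, 0.55, -0.03, 0.37, 0, 0, 0.55, -0.03, 0.37, 0, 0, 0.55, -0.03, 0.37, 0, 0, 0.55, -0.03, 0.37, 0, 0, 0.55, -0.03, 0.37, 0, 0, 0.55, -0.03, 0.37, 0, 0, 0.55]

```text
time_s: 9.35
tcp_pos: [0.476, 0.1282, 0.0906]
eef_rot: [-180.0, 0.0, -86.0]
contact_force: [-0.2, 0.2, 0.3]
gripper_width: 0.0195
```

```bash
python3 - <<'E'
from h import *
print(telemetry.get_state()["tcp_pos"])
s=cams.capture("scene"); save(s,"s4.png",(170,100,440,320),2.5)
E
```

```text
[0.47601135 0.12817024 0.09060291]
```

View pics/s4.png

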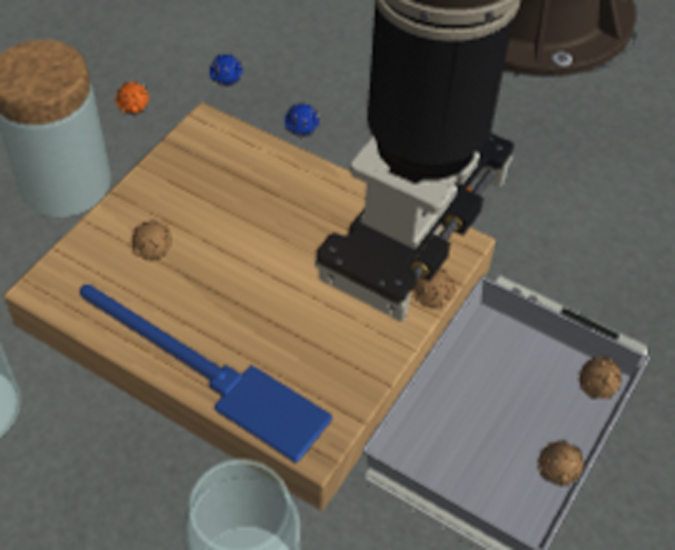

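Walnut d is in front of the fingers at the edge, crop pixel (435,290). I keep pushing, then lift and go to b.

Emit:
carry_out:
  commands: [-0.02, 0.3, 0, 0, 0.55, -0.02, 0.3, 0, 0, 0.55, -0.02, 0.3, 0, 0, 0.55, -0.02, 0.3, 0, 0, 0.55, 0, 0, 0, 0, 0.55, 0, 0, 0, 0, 0.55, 0, 0, 1, 0, 0.55, 0, 0, 0.25, 0, 0.55]

```text
time_s: 10.2
tcp_pos: [0.4743, 0.1754, 0.1435]
eef_rot: [-179.8, 0.1, -86.0]
contact_force: [1.2, 1.7, -0.1]
gripper_width: 0.0199
```

Emit:
carry_out:
  commands: [0.36, -0.92, 0, 0, 0.55, 0.36, -0.92, 0, 0, 0.55, 0.36, -0.92, 0, 0, 0.55, 0.36, -0.92, 0, 0, 0.55, 0.36, -0.92, 0, 0, 0.55, 0.36, -0.92, 0, 0, 0.55, 0.36, -0.92, 0, 0, 0.55, 0.36, -0.92, 0, 0, 0.55]

```text
time_s: 11.0
tcp_pos: [0.5883, -0.1216, 0.1406]
eef_rot: [-180.0, 0.0, -86.0]
contact_force: [1.0, 1.0, 1.3]
gripper_width: 0.0197
```

```bash
python3 - <<'E'
from h import *
print(telemetry.get_state()["tcp_pos"])
s=cams.capture("scene"); save(s,"s5.png",(170,100,440,320),2.5)
E
```

```text
[ 0.58830381 -0.1215559   0.14060757]
```

View pics/s5.png

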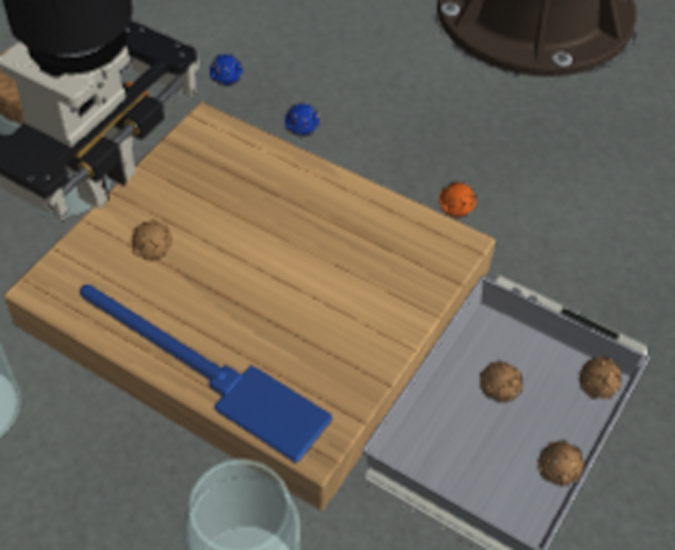

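Three nuts are in the pan. Now the last one, b, checking clearance from the canister on the way down.

Emit:
carry_out:
  commands: [0, 0, -0.25, 0, 0.55, 0, 0, -0.5, 0, 0.55, 0, 0, -0.5, 0, 0.55, 0, 0, 0, 0, 0.55]

```text
time_s: 11.45
tcp_pos: [0.5855, -0.119, 0.0875]
eef_rot: [179.7, 0.0, -86.0]
contact_force: [-0.4, 0.7, 0.7]
gripper_width: 0.0198
```

Emit:
carry_out:
  commands: [-0.02, 0.2, 0, 0, 0.55, -0.02, 0.3, 0, 0, 0.55, -0.02, 0.3, 0, 0, 0.55, -0.03, 0.37, 0, 0, 0.55, -0.03, 0.37, 0, 0, 0.55, -0.03, 0.37, 0, 0, 0.55, -0.03, 0.37, 0, 0, 0.55, -0.03, 0.37, 0, 0, 0.55]

```text
time_s: 12.25
tcp_pos: [0.5796, -0.0121, 0.0906]
eef_rot: [-180.0, 0.0, -86.0]
contact_force: [0.8, -1.3, -0.7]
gripper_width: 0.02
```

Emit:
carry_out:
  commands: [-0.03, 0.37, 0, 0, 0.55, -0.03, 0.37, 0, 0, 0.55, -0.03, 0.37, 0, 0, 0.55, -0.03, 0.37, 0, 0, 0.55, -0.03, 0.37, 0, 0, 0.55, -0.03, 0.37, 0, 0, 0.55, -0.03, 0.37, 0, 0, 0.55, -0.03, 0.37, 0, 0, 0.55]

```text
time_s: 13.05
tcp_pos: [0.57, 0.1061, 0.0906]
eef_rot: [180.0, -0.0, -86.0]
contact_force: [-0.5, -0.0, 0.1]
gripper_width: 0.0195
```

```bash
python3 - <<'E'
from h import *
print(telemetry.get_state()["tcp_pos"])
s=cams.capture("scene"); save(s,"s6.png",(170,100,440,320),2.5)
E
```

```text
[0.57000807 0.10610579 0.09055214]
```

View pics/s6.png

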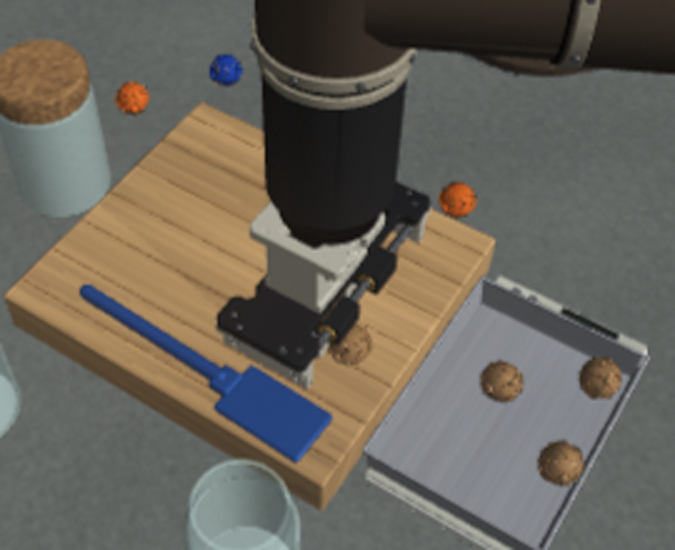

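Walnut b sits ahead of the fingers at (352,344), and the scraper is untouched. I finish the push, then lift and retreat over the board towards the canister side.

Emit:
carry_out:
  commands: [-0.03, 0.37, 0, 0, 0.55, -0.02, 0.3, 0, 0, 0.55, -0.02, 0.3, 0, 0, 0.55, -0.02, 0.3, 0, 0, 0.55, -0.02, 0.3, 0, 0, 0.55, -0.02, 0.25, 0, 0, 0.55, 0, 0, 0, 0, 0.55, 0, 0, 0, 0, 0.55]

```text
time_s: 13.9
tcp_pos: [0.5648, 0.1778, 0.0905]
eef_rot: [180.0, -0.0, -86.0]
contact_force: [0.2, -0.3, -0.6]
gripper_width: 0.0196
```

Emit:
carry_out:
  commands: [0, 0, 1, 0, 0.55, -0.1, -0.5, 1, 0, 0.55, -0.3, -0.9, 0.8, 0, 0.55, -0.3, -0.9, 0, 0, 0.55, -0.3, -0.9, 0, 0, 0.55, 0, -0.9, 0, 0, 0.55, 0, 0, 0, 0, 0.55, 0, 0, 0, 0, 0.55]

```text
time_s: 14.7
tcp_pos: [0.5248, 0.0125, 0.2028]
eef_rot: [-180.0, 0.0, -86.2]
contact_force: [-0.1, 0.8, -0.1]
gripper_width: 0.0194
```

Emit:
carry_out:
  commands: [0, 0, 0, 0, 0.55, 0, 0, 0, 0, 0.55, 0, 0, 0, 0, 0.55, 0, 0, 0, 0, 0.55, 0, 0, 0, 0, 0.55, 0, 0, 0, 0, 0.55]

```text
time_s: 15.3
tcp_pos: [0.5249, 0.0139, 0.2025]
eef_rot: [180.0, -0.0, -86.0]
contact_force: [1.1, 0.1, -0.1]
gripper_width: 0.0197
```

```bash
python3 - <<'E'
from h import *
s=cams.capture("scene"); t=cams.capture("top")
a=s["frame"][100:380,120:440]; b=t["frame"][80:360,90:350]
cv2.imwrite("pics/s7.png",cv2.resize(cv2.cvtColor(np.hstack([a,b]),cv2.COLOR_RGB2BGR),None,fx=1.37,fy=1.37,interpolation=cv2.INTER_CUBIC))
E
```

```text
(no output)
```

View pics/s7.png

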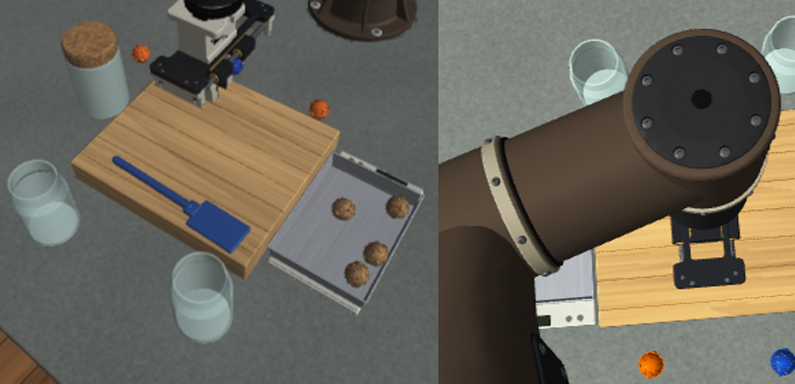

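All four walnuts lie in the pan. The pan is flat, nothing else has moved, and the arm is clear.

```bash
python3 -c "
from plant import r; print(r.close_job())"
```

```text
the job is handed in; nothing more can be done
None
```

I swept all four walnuts along the board and into the scale pan, one at a time, and handed the job in at about 15.4 s. I pushed them with two fingers held about 20 mm apart and never gripped or lifted one.

The last scene picture shows all four lying in the pan. The pan looks flat and in place on its scale. The scraper, both jars, the canister and the orange look-alikes appear where they were. One blue look-alike was partly behind the gripper and the other not in view; nothing went near them. Force readings between moves stayed under about 2 N.

In the last top picture the arm hid most of the pan, so the final check on the nuts and pan rests on the scene view alone. The two cameras differed by 3–6 mm on the nut positions, so I corrected the top-view centres by eye before moving.

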